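Core drills from the drip tray to the drill rack, order kept

TASK

The four diamond core drills stand on the steel drip tray in the order in which the next lamp bases will be drilled. Move them to the oak drill rack, one over each dowel and standing fully down on the rubber, in the same order from left to right as they stand on the tray. Lower each drill all the way before letting go, because a dropped or toppled drill chips its crown, and do not knock the glass lamp base.

Things in the scene. Friction and masses are not known exactly. Their poses are not given: they have to be found in the camera images.
- drill_28: diamond core drill, 28 mm diameter: upright steel tube open below, 24 mm inside, 55 mm long, 6 mm top plate, and above it a round shank 14 mm thick, 34 mm long, to grip from above (95 mm in all; shank and height alike on all four, only the tube's diameter differs). About 150 g. Origin: centre of its lower edge; z up. Starts on seat_a, over its pin.
- drill_36: diamond core drill, 36 mm diameter: upright steel tube open below, 32 mm inside, 55 mm long, 6 mm top plate, and above it a round shank 14 mm thick, 34 mm long, to grip from above (95 mm in all; shank and height alike on all four, only the tube's diameter differs). About 190 g. Origin: centre of its lower edge; z up. Starts on seat_b, over its pin.
- drill_44: diamond core drill, 44 mm diameter: upright steel tube open below, 40 mm inside, 55 mm long, 6 mm top plate, and above it a round shank 14 mm thick, 34 mm long, to grip from above (95 mm in all; shank and height alike on all four, only the tube's diameter differs). About 230 g. Origin: centre of its lower edge; z up. Starts on seat_c, over its pin.
- drill_52: diamond core drill, 52 mm diameter: upright steel tube open below, 48 mm inside, 55 mm long, 6 mm top plate, and above it a round shank 14 mm thick, 34 mm long, to grip from above (95 mm in all; shank and height alike on all four, only the tube's diameter differs). About 280 g. Origin: centre of its lower edge; z up. Starts on seat_d, over its pin.
- seat_a: black plastic seat, 60 x 60 x 6 mm, fixed, under the 28 mm drill at the start; its 8 mm pin, 30 mm high, stands inside the drill. Four like seats, 66 mm apart in a row, fill the steel drip tray (90 x 340 mm, rim 12 mm), the nearer or the farther of the two racks. Origin: centre of underside, 4 mm above the bench; y along the row to the robot's left, x across it, away from the robot.
- seat_b: black plastic seat, 60 x 60 x 6 mm, fixed, under the 36 mm drill at the start; its 8 mm pin, 30 mm high, stands inside the drill. Four like seats, 66 mm apart in a row, fill the steel drip tray (90 x 340 mm, rim 12 mm), the nearer or the farther of the two racks. Origin: centre of underside, 4 mm above the bench; y along the row to the robot's left, x across it, away from the robot.
- seat_c: black plastic seat, 60 x 60 x 6 mm, fixed, under the 44 mm drill at the start; its 8 mm pin, 30 mm high, stands inside the drill. Four like seats, 66 mm apart in a row, fill the steel drip tray (90 x 340 mm, rim 12 mm), the nearer or the farther of the two racks. Origin: centre of underside, 4 mm above the bench; y along the row to the robot's left, x across it, away from the robot.
- seat_d: black plastic seat, 60 x 60 x 6 mm, fixed, under the 52 mm drill at the start; its 8 mm pin, 30 mm high, stands inside the drill. Four like seats, 66 mm apart in a row, fill the steel drip tray (90 x 340 mm, rim 12 mm), the nearer or the farther of the two racks. Origin: centre of underside, 4 mm above the bench; y along the row to the robot's left, x across it, away from the robot.
- drill_rack: oak rack, fixed, 90 x 340 mm: drills stand on its black rubber inlay, 20 mm above the bench, over four pale 8 mm dowels, 30 mm high, tips tapered. Origin: on the bench under the middle of the row; y along the row to the robot's left (within 10 degrees, as the tray), x away from the robot; dowels at x = 0, y = -99, -33, 33, 99 mm. Its right end, beyond y = -142 mm, holds a chuck key.
- lamp_glass: bystander: ribbed pale glass lamp base, a vase 112 mm wide, 172 mm high, on the black rubber mat at the right of the bench. Origin: centre of its underside.
Not all that is in view belongs to the job. Leave any green or red look-alike of the drill_52 alone.

How it is judged:
At the end, for the whole second after the job is handed in: Each drill is upright (0.1 rad), at rest and fully down on the rubber (within 5 mm), a dowel inside its tube (axis within 11, 15, 19, 23 mm of it, by size), one per dowel, in the same left-to-right order as their seats on the tray (x of drill_28 in the frame of drill_rack between -0.011 and 0.011 m and z of drill_28 in the frame of drill_rack between 0.016 and 0.025 m and angle between each of drill_28, drill_36, drill_44, drill_52's own z axis and vertical below 0.1 rad and (y of drill_28 in the frame of drill_rack between -0.11 and -0.088 m or y of drill_28 in the frame of drill_rack between -0.044 and -0.022 m or y of drill_28 in the frame of drill_rack between 0.022 and 0.044 m or y of drill_28 in the frame of drill_rack between 0.088 and 0.11 m) and linear speed of each of drill_28, drill_36, drill_44, drill_52 below 0.02 m/s and angular speed of each of drill_28, drill_36, drill_44, drill_52 below 0.2 rad/s and x of drill_36 in the frame of drill_rack between -0.015 and 0.015 m and z of drill_36 in the frame of drill_rack between 0.016 and 0.025 m and (y of drill_36 in the frame of drill_rack between -0.114 and -0.084 m or y of drill_36 in the frame of drill_rack between -0.048 and -0.018 m or y of drill_36 in the frame of drill_rack between 0.018 and 0.048 m or y of drill_36 in the frame of drill_rack between 0.084 and 0.114 m) and x of drill_44 in the frame of drill_rack between -0.019 and 0.019 m and z of drill_44 in the frame of drill_rack between 0.016 and 0.025 m and (y of drill_44 in the frame of drill_rack between -0.118 and -0.08 m or y of drill_44 in the frame of drill_rack between -0.052 and -0.014 m or y of drill_44 in the frame of drill_rack between 0.014 and 0.052 m or y of drill_44 in the frame of drill_rack between 0.08 and 0.118 m) and x of drill_52 in the frame of drill_rack between -0.023 and 0.023 m and z of drill_52 in the frame of drill_rack between 0.016 and 0.025 m and (y of drill_52 in the frame of drill_rack between -0.122 and -0.076 m or y of drill_52 in the frame of drill_rack between -0.056 and -0.01 m or y of drill_52 in the frame of drill_rack between 0.01 and 0.056 m or y of drill_52 in the frame of drill_rack between 0.076 and 0.122 m) and ((y of seat_b in the frame of seat_a above 0 m and ((y of drill_36 in the frame of drill_rack above -0.066 m and y of drill_28 in the frame of drill_rack below -0.066 m) or (y of drill_36 in the frame of drill_rack above 0 m and y of drill_28 in the frame of drill_rack below 0 m) or (y of drill_36 in the frame of drill_rack above 0.066 m and y of drill_28 in the frame of drill_rack below 0.066 m))) or (y of seat_a in the frame of seat_b above 0 m and ((y of drill_28 in the frame of drill_rack above -0.066 m and y of drill_36 in the frame of drill_rack below -0.066 m) or (y of drill_28 in the frame of drill_rack above 0 m and y of drill_36 in the frame of drill_rack below 0 m) or (y of drill_28 in the frame of drill_rack above 0.066 m and y of drill_36 in the frame of drill_rack below 0.066 m)))) and ((y of seat_c in the frame of seat_a above 0 m and ((y of drill_44 in the frame of drill_rack above -0.066 m and y of drill_28 in the frame of drill_rack below -0.066 m) or (y of drill_44 in the frame of drill_rack above 0 m and y of drill_28 in the frame of drill_rack below 0 m) or (y of drill_44 in the frame of drill_rack above 0.066 m and y of drill_28 in the frame of drill_rack below 0.066 m))) or (y of seat_a in the frame of seat_c above 0 m and ((y of drill_28 in the frame of drill_rack above -0.066 m and y of drill_44 in the frame of drill_rack below -0.066 m) or (y of drill_28 in the frame of drill_rack above 0 m and y of drill_44 in the frame of drill_rack below 0 m) or (y of drill_28 in the frame of drill_rack above 0.066 m and y of drill_44 in the frame of drill_rack below 0.066 m)))) and ((y of seat_c in the frame of seat_b above 0 m and ((y of drill_44 in the frame of drill_rack above -0.066 m and y of drill_36 in the frame of drill_rack below -0.066 m) or (y of drill_44 in the frame of drill_rack above 0 m and y of drill_36 in the frame of drill_rack below 0 m) or (y of drill_44 in the frame of drill_rack above 0.066 m and y of drill_36 in the frame of drill_rack below 0.066 m))) or (y of seat_b in the frame of seat_c above 0 m and ((y of drill_36 in the frame of drill_rack above -0.066 m and y of drill_44 in the frame of drill_rack below -0.066 m) or (y of drill_36 in the frame of drill_rack above 0 m and y of drill_44 in the frame of drill_rack below 0 m) or (y of drill_36 in the frame of drill_rack above 0.066 m and y of drill_44 in the frame of drill_rack below 0.066 m)))) and ((y of seat_d in the frame of seat_a above 0 m and ((y of drill_52 in the frame of drill_rack above -0.066 m and y of drill_28 in the frame of drill_rack below -0.066 m) or (y of drill_52 in the frame of drill_rack above 0 m and y of drill_28 in the frame of drill_rack below 0 m) or (y of drill_52 in the frame of drill_rack above 0.066 m and y of drill_28 in the frame of drill_rack below 0.066 m))) or (y of seat_a in the frame of seat_d above 0 m and ((y of drill_28 in the frame of drill_rack above -0.066 m and y of drill_52 in the frame of drill_rack below -0.066 m) or (y of drill_28 in the frame of drill_rack above 0 m and y of drill_52 in the frame of drill_rack below 0 m) or (y of drill_28 in the frame of drill_rack above 0.066 m and y of drill_52 in the frame of drill_rack below 0.066 m)))) and ((y of seat_d in the frame of seat_b above 0 m and ((y of drill_52 in the frame of drill_rack above -0.066 m and y of drill_36 in the frame of drill_rack below -0.066 m) or (y of drill_52 in the frame of drill_rack above 0 m and y of drill_36 in the frame of drill_rack below 0 m) or (y of drill_52 in the frame of drill_rack above 0.066 m and y of drill_36 in the frame of drill_rack below 0.066 m))) or (y of seat_b in the frame of seat_d above 0 m and ((y of drill_36 in the frame of drill_rack above -0.066 m and y of drill_52 in the frame of drill_rack below -0.066 m) or (y of drill_36 in the frame of drill_rack above 0 m and y of drill_52 in the frame of drill_rack below 0 m) or (y of drill_36 in the frame of drill_rack above 0.066 m and y of drill_52 in the frame of drill_rack below 0.066 m)))) and ((y of seat_d in the frame of seat_c above 0 m and ((y of drill_52 in the frame of drill_rack above -0.066 m and y of drill_44 in the frame of drill_rack below -0.066 m) or (y of drill_52 in the frame of drill_rack above 0 m and y of drill_44 in the frame of drill_rack below 0 m) or (y of drill_52 in the frame of drill_rack above 0.066 m and y of drill_44 in the frame of drill_rack below 0.066 m))) or (y of seat_c in the frame of seat_d above 0 m and ((y of drill_44 in the frame of drill_rack above -0.066 m and y of drill_52 in the frame of drill_rack below -0.066 m) or (y of drill_44 in the frame of drill_rack above 0 m and y of drill_52 in the frame of drill_rack below 0 m) or (y of drill_44 in the frame of drill_rack above 0.066 m and y of drill_52 in the frame of drill_rack below 0.066 m))))); the robot touches nothing.
It fails at once if a drill is dropped (moves faster than 0.45 m/s with no finger on it, about 10 mm of free fall) ((linear speed of drill_28 above 0.45 m/s and contact force between the fingers and drill_28 below 0.02 N) or (linear speed of drill_36 above 0.45 m/s and contact force between the fingers and drill_36 below 0.02 N) or (linear speed of drill_44 above 0.45 m/s and contact force between the fingers and drill_44 below 0.02 N) or (linear speed of drill_52 above 0.45 m/s and contact force between the fingers and drill_52 below 0.02 N)).
It fails at once if a drill is tipped over (more than 0.7 rad) (angle between any of drill_28, drill_36, drill_44, drill_52's own z axis and vertical above 0.7 rad).
It fails at once if the glass lamp base is knocked (moved more than 30 mm or tilted more than 0.25 rad) (distance of lamp_glass from where it was at the start of the episode above 0.03 m or angle between lamp_glass's own z axis and vertical above 0.25 rad).
It also fails if it takes over 96 s, if anything falls off the work surface, if the arm or the gripper's body presses on something with over 40 N, if the wrist force passes 120 N, or if a joint passes its speed limit or range.

ROBOT

A 6-joint arm with a two-finger parallel gripper is mounted at the origin on the work surface. World frame = base frame: x ahead of the robot, y to its left, z up, the work surface at z = 0. Lengths are in m, angles in rad, forces in N, time in s.
With the tool pointing down it reaches from about 0.35 to 0.975 m from the base axis. Payload 17.4 kg.
Tool frame: the origin (TCP) lies at the centre of the arm's flange, where the gripper is bolted on; the fingertips stand 173 mm ahead of it and the grasp point (between the pads) lies 155 mm ahead of it (manip.tip_reach is the distance from the TCP to the fingertips, in m); z points along the fingers, y is the line along which they close (so a half turn about z gives the same grasp; the last joint's range is limited). The gripper opens to 85 mm and grips with 20 to 120 N. Pads are 22 mm wide; open, the fingers measure 114 mm over their backs; the gripper's body (76 mm by 85 mm) begins 54 mm behind the grasp point. The pads swing forward as they close: fully open they stand 13 mm farther back than shut.
Start: joints at [1.186, 0.116, 1.442, -0, 1.584, -0.038], TCP at [0.229, 0.635, 0.405] pointing down, gripper open.
Joint ranges: [-2.83, 2.83], [-0.83, 2.19], [0.07, 2.5], [-1.14, 4.28], [0.01, 3], [-2.97, 2.97]. Speed limits (rad/s): [1.89, 1.89, 2.22, 3.14, 3.14, 3.14].

INTERFACE

Orientations are given as a unit quaternion [x, y, z, w].
In Python, from station import sensors, imaging, manip, models gives the robot as it stands. The module is installed in compiled form; this text tells all that it offers.
- The arm moves only by the tool step_arm, never from a script. Its argument "steps" is a list of rows, each a list of 6 numbers: the shift along the tool's x, y, z each as a share of 0.12 m, from -1 to 1, then the turn, a rotation vector about the tool's x, y, z each as a share of 30 degrees, from -1 to 1. In form: [[x, y, z, ax, ay, az], ...]. A call has exactly 8 rows; each row shifts and turns the commanded pose from where the row before left it, along the tool's axes as they then stand; what a row does not reach is not made up. A row lasts 1/12 s, in which the tool goes at most 41.7 mm and 7.16 degrees, less where a joint would pass 70% of its speed; a pose out of reach is approached as far as the arm can. A call with a number of a shift or a turn outside -1 to 1 is refused whole. A call with a gripper value outside its range is refused whole. "grip" is the opening, from 0 (shut) to 1 (fully open), set as the call begins (left out, the last holds). The fingers move at their own pace and stop on an object; "squeeze" is the grip in N (left out, the last holds). Time passes only in rows, so rows that do not move let the fingers close, or fill a call up. It gives the time, the measured TCP pose, the force, the opening and the grip force at its end, in the units of the state.
- sensors.read_state(): the state, without advancing time (a new reading comes with each control period).
- imaging.get_image(name): name is "scene" or "top" or "wrist"; returns (picture, depth): 420x560x3 uint8, red, green, blue; 420x560 float32, m along the optical axis (not along the pixel's ray), 0 where there is no reading.
- imaging.get_calibration(name): a dict with "fx", "fy", "cx", "cy" (pixels), "extrinsics" (4x4, takes a point from world to camera coordinates). Camera axes: x right, y up, looking along -z (the intrinsics and any distortion apply to the point x, -y, -z); pixel columns grow to the right and rows downward; lengths in m; the calibration is good to about 2 mm. The wrist camera is an equidistant fisheye: a pixel r from the principal point sees the ray r / f radians off the axis. A picture is of the moment at which its call begins: read the wrist's pose just before it. get_calibration takes no time and is no camera call; for the wrist camera it gives the pose at the moment of the call.
- manip.sign_off(): hands the job in; it is judged then, once.
Trained networks look in the newest picture that a camera, given by its name, has taken for a name from the list of things; names that differ only in an ending like _2 or _b are one class to them, and where a whole thing is asked for, a point or a joint stands for the part that bears it (a point fixed in the world has none). Each returns a list of dicts, best first, with "confidence" (0 to 1); they miss things now and then, are a little off and sometimes report something else, mostly with a low value. They report only what shows in the picture. A call takes as long as a camera call. They do not tell look-alikes from the thing itself.
- models.recognise(name, camera): "location" ([x, y, z] in m, in world coordinates, good to about 4 mm: the middle of the surface that is visible of it).
The state is a dict: "time": time; "q": joint angles; "qvel": joint speeds; "joint_efforts": joint torques, N m; "position": TCP position; "tcp_rot": TCP orientation; "contact_force": force on the tool from outside, world axes, zero at the start; "torque": the same for the moment, N m; "opening": finger opening in m; "finger_force": force on a finger pad.
Only numpy, scipy, OpenCV 4.12 (cv2) and the standard library are available. Lean on these libraries where they do the work, as an engineer would, in place of code of your own. Each camera call takes 0.05 s, during which the arm holds its last target. There are 200 camera calls.

## Working session

There is one attempt and no reset: what is moved stays moved. The work goes in short steps, Python scripts to look and compute and a tool call to move; the robot and the scene stay as the last step left them, time stands still between calls to the robot, and variables do not carry over. Pictures are saved under pics/ and viewed, at most 14 in all, crops included, and the job is handed in when it is done.

Besides the shell and the picture viewer there is one more tool, called after "Emit:" in YAML: its name, and indented under it one key for each argument. step_arm: Moves the arm, as the interface text tells. Its arguments: {"type":"object","properties":{"steps":{"type":"array","items":{"type":"array","items":{"type":"number"}}},"grip":{"type":"number"},"squeeze":{"type":"number"}},"required":["steps"]}

```bash
mkdir -p pics
cat > h.py <<'E'
import numpy as np,cv2
from station import sensors,imaging,manip,models
def pts(name,d):
    c=imaging.get_calibration(name);E=np.array(c["extrinsics"])
    v,u=np.mgrid[:420,:560]
    P=np.stack([(u-c["cx"])/c["fx"]*d,-(v-c["cy"])/c["fy"]*d,-d,np.ones_like(d)],-1)
    return (P@np.linalg.inv(E).T)[...,:3]
E
python3 - <<'E'
from h import *
for n in("scene","top"):
    p,d=imaging.get_image(n);cv2.imwrite(f"pics/{n}0.png",p[...,::-1]);np.savez(f"{n}0.npz",p=p,d=d,X=pts(n,d))
    for k in("drill_28","drill_52","seat_a","drill_rack","lamp_glass"):
        print(n,k,[(np.round(r["location"],3).tolist(),round(r["confidence"],2)) for r in models.recognise(k,n)])
s=sensors.read_state();print(s)
E
```

```text
scene drill_28 [([0.48, -0.017, 0.053], 0.83), ([0.47, 0.114, 0.06], 0.83), ([0.545, 0.286, 0.048], 0.75), ([0.352, 0.128, 0.055], 0.73), ([0.488, -0.08, 0.06], 0.68), ([0.476, 0.049, 0.057], 0.66), ([0.375, 0.252, 0.047], 0.66)]
scene drill_52 [([0.48, -0.017, 0.053], 0.83), ([0.47, 0.114, 0.06], 0.83), ([0.545, 0.286, 0.048], 0.75), ([0.352, 0.128, 0.055], 0.73), ([0.488, -0.08, 0.06], 0.68), ([0.476, 0.049, 0.057], 0.66), ([0.375, 0.252, 0.047], 0.66)]
scene seat_a [([0.482, 0.06, 0.009], 0.78), ([0.486, -0.071, 0.011], 0.73), ([0.488, -0.005, 0.01], 0.62), ([0.48, 0.111, 0.01], 0.58)]
scene drill_rack [([0.677, 0.033, 0.02], 0.57)]
scene lamp_glass [([0.588, -0.428, 0.098], 0.68)]
top drill_28 [([0.358, 0.249, 0.06], 0.94), ([0.335, 0.123, 0.063], 0.85), ([0.461, 0.045, 0.073], 0.8), ([0.454, 0.115, 0.075], 0.75), ([0.465, -0.019, 0.067], 0.74), ([0.469, -0.086, 0.071], 0.62), ([0.531, 0.283, 0.061], 0.62)]
top drill_52 [([0.358, 0.249, 0.06], 0.94), ([0.335, 0.123, 0.063], 0.85), ([0.461, 0.045, 0.073], 0.8), ([0.454, 0.115, 0.075], 0.75), ([0.465, -0.019, 0.067], 0.74), ([0.469
[... 278 characters left out ...]
.17)]
{'time': 0.6, 'q': array([ 1.18626444e+00,  1.15979465e-01,  1.44161181e+00,  4.54375216e-06,
        1.58400112e+00, -3.78501576e-02]), 'qvel': array([-0.00041819, -0.0003136 , -0.00186713, -0.00156646,  0.00090183,
       -0.00093181]), 'joint_efforts': array([-9.15275177e-04, -7.31402707e+01, -6.32425690e+01, -9.07793878e-05,
        4.02886026e-04, -2.16718274e-05]), 'position': array([0.22939007, 0.63482582, 0.40470965]), 'tcp_rot': array([ 1.72474073e-01,  9.85014058e-01,  6.03163566e-07, -2.19398620e-06]), 'contact_force': array([-0.50575898, -0.22881371, -0.36419766]), 'torque': array([ 0.02766386, -0.05390744, -0.00259268]), 'finger_force': 0.0, 'opening': 0.08531302976030626}
```

View pics/scene0.png

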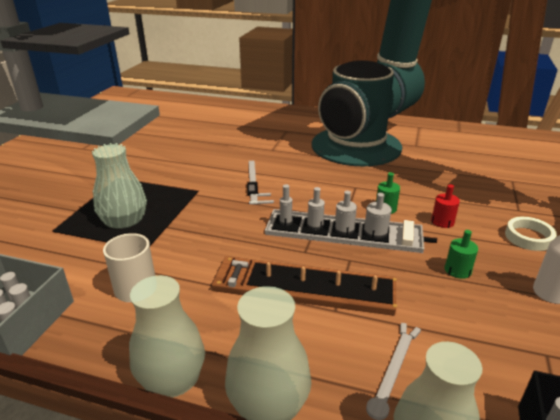

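View pics/top0.png

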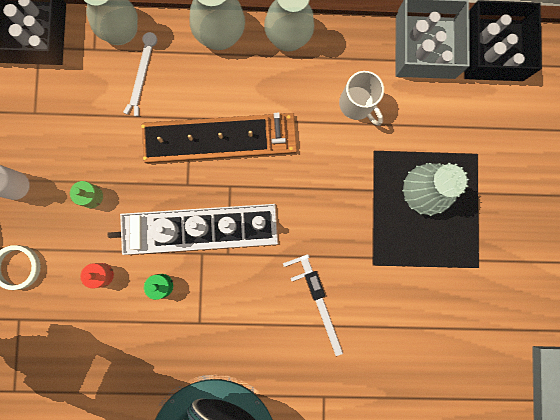

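The drills stand largest to smallest from left to right: top-view shanks at about (163,230), (196,227), (227,225) and (258,222). The rack dowels are at about (161,138), (191,137), (221,135) and (250,133), with the chuck key at (279,130). The green and red look-alikes are off the tray.

```bash
cat > m.py <<'E'
from h import *
import sys
def shanks(X,box=(0.38,0.56,-0.14,0.17),z=(0.099,0.113),mn=3):
    m=((X[...,0]>box[0])&(X[...,0]<box[1])&(X[...,1]>box[2])&(X[...,1]<box[3])&(X[...,2]>z[0])&(X[...,2]<z[1])).astype(np.uint8)
    n,l=cv2.connectedComponents(m)
    return [(np.round(np.median(X[l==i],0),4).tolist(),np.round((X[l==i].min(0)[:2]+X[l==i].max(0)[:2])/2,4).tolist(),np.round(np.ptp(X[l==i],0),4).tolist(),int((l==i).sum())) for i in range(1,n) if (l==i).sum()>=mn]
if __name__=="__main__":
  for n in("top","scene"):
    X=np.load(n+"0.npz")["X"]
    print(n,"bench",np.median(X[...,2]))
    print("shank",*shanks(X),sep="\n ")
    print("plates",*shanks(X,z=(0.066,0.078)),sep="\n ")
    print("dowel",*shanks(X,(0.58,0.76,-0.12,0.16),(0.032,0.056),1),sep="\n ")
    print("rackrubber",*shanks(X,(0.58,0.76,-0.2,0.22),(0.015,0.026),100),sep="\n ")
E
python3 m.py
python3 - <<'E'
import cv2,numpy as np
a=cv2.imread('pics/top0.png')[105:260,100:310];cv2.imwrite('pics/crop.png',cv2.resize(a,None,fx=3.6,fy=3.6,interpolation=2))
E
```

```text
top bench 0.0006692968311090564
shank
 ([0.4746, -0.086, 0.1048], [0.4746, -0.086], [0.0124, 0.0123, 0.0094], 38)
 ([0.4669, -0.0194, 0.1044], [0.4667, -0.0193], [0.0123, 0.0123, 0.0097], 38)
 ([0.463, 0.0453, 0.1037], [0.4631, 0.0452], [0.0123, 0.0124, 0.0088], 38)
 ([0.453, 0.1133, 0.104], [0.4531, 0.1136], [0.0125, 0.0124, 0.0086], 37)
plates
 ([0.4628, 0.0446, 0.0702], [0.4631, 0.0453], [0.0421, 0.0419, 0.0116], 288)
 ([0.4664, -0.0209, 0.0704], [0.4669, -0.0193], [0.0338, 0.0338, 0.01], 178)
 ([0.4727, -0.0864, 0.0702], [0.475, -0.0861], [0.0258, 0.0254, 0.0115], 94)
 ([0.4523, 0.1122, 0.0702], [0.4528, 0.1138], [0.0503, 0.0509, 0.0117], 425)
dowel
 ([0.7106, -0.1172, 0.0343], [0.7106, -0.1172], [0.0, 0.0, 0.0], 1)
 ([0.6907, -0.1177, 0.033], [0.6907, -0.1177], [0.0, 0.0, 0.0], 1)
 ([0.6711, -0.0633, 0.0454], [0.6712, -0.0621], [0.0059, 0.0067, 0.0198], 16)
 ([0.6643, 0.0029, 0.0451], [0.6663, 0.0028], [0.0082, 0.0067, 0.0191], 16)
 ([0.6578, 0.0675, 0.0452], [0.6584, 0.0676], [0.0062, 0.0055, 0.0193], 14)
 ([0.6522, 0.1345, 0.046], [0.6529, 0.1338], [0.0078, 0.0066, 0.0169], 17
[... 578 characters left out ...]
0.0118], 125)
 ([0.4708, 0.0508, 0.072], [0.4632, 0.0488], [0.0456, 0.0426, 0.011], 183)
 ([0.4585, 0.1174, 0.0718], [0.4534, 0.1167], [0.0511, 0.0509, 0.0112], 268)
dowel
 ([0.6627, -0.1151, 0.0321], [0.6627, -0.1151], [0.0, 0.0, 0.0], 1)
 ([0.6739, -0.0591, 0.043], [0.6731, -0.0591], [0.0069, 0.0068, 0.019], 35)
 ([0.6669, 0.0067, 0.0436], [0.6655, 0.0068], [0.0078, 0.0069, 0.0193], 35)
 ([0.6607, 0.0724, 0.0427], [0.6602, 0.0719], [0.0054, 0.0077, 0.0202], 40)
 ([0.6545, 0.1379, 0.0422], [0.6541, 0.1376], [0.0085, 0.0077, 0.0204], 43)
 ([0.7169, -0.1104, 0.0323], [0.7169, -0.1104], [0.0, 0.0, 0.0], 1)
rackrubber
 ([0.6711, 0.0301, 0.0203], [0.6653, 0.0102], [0.1231, 0.3446, 0.0109], 5213)
```

View pics/crop.png

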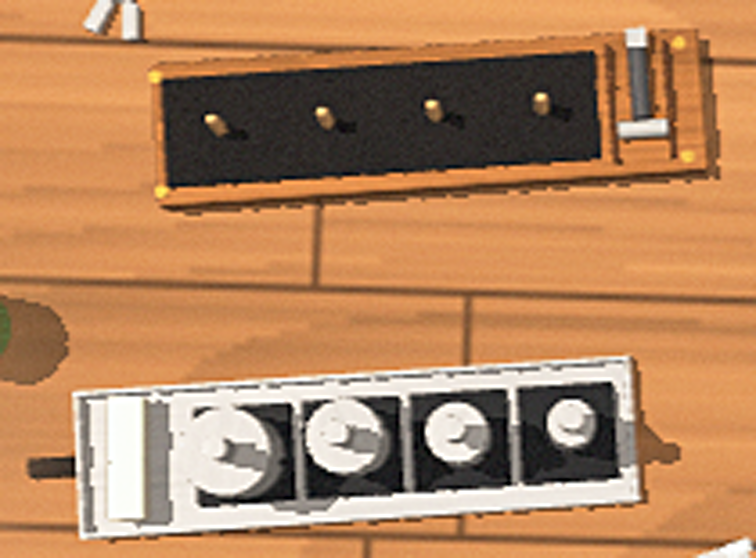

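Create g.py:
```python
import sys;from h import *
from scipy.spatial.transform import Rotation as R
# usage: g.py x y z  -> total shift (in shares) along tool axes, turn about tool z (shares) to yaw 5.7deg
s=sensors.read_state();r=R.from_quat(s["tcp_rot"]);M=r.as_matrix()
t=np.array(list(map(float,sys.argv[1:4])))
G=np.array([[-.0993,.9951,0],[.9951,.0993,0],[0,0,-1]]).T
rv=(r.inv()*R.from_matrix(G)).as_rotvec(degrees=True)/30
print("t",s["time"],"pos",s["position"].round(4),"F",s["contact_force"].round(1),"open",s["opening"])
print("shift now-axes",(M.T@(t-s["position"])/.12).round(3),"final axes",(G.T@(t-s["position"])/.12).round(3),"turn",rv.round(3))
```

```text
(no output)
```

Emit:
step_arm:
  steps:
    - [0,0,0,0,0,0.235]
    - [0,0,0,0,0,0.235]
    - [0,0,0,0,0,0.235]
    - [0,0,0,0,0,0.235]
    - [0,0,0,0,0,0.235]
    - [0,0,0,0,0,0.235]
    - [0,0,0,0,0,0.235]
    - [0,0,0,0,0,0.235]
  grip: 0.6
  squeeze: 60

```text
time: 1.27
position: [0.2294, 0.6348, 0.4047]
tcp_rot: [0.62, 0.785, 0.0, -0.0]
contact_force: [0.0, -0.4, -0.2]
opening: 0.0513
finger_force: 0.0
```

```bash
python3 g.py 0.4535 0.115 0.31
```

```text
t 1.2667 pos [0.2294 0.6348 0.4047] F [ 0.  -0.4 -0.2] open 0.05125753685993219
shift now-axes [-4.646  0.814  0.789] final axes [-4.496  1.428  0.789] turn [ 0.    -0.     0.256]
```

Emit:
step_arm:
  steps:
    - [0,0,0,0,0,0.128]
    - [0,0,0,0,0,0.128]
    - [-0.3,0.095,0,0,0,0]
    - [-0.32,0.1,0,0,0,0]
    - [-0.32,0.1,0,0,0,0]
    - [-0.32,0.1,0,0,0,0]
    - [-0.32,0.1,0,0,0,0]
    - [-0.32,0.1,0,0,0,0]

```text
time: 1.93
position: [0.3246, 0.4138, 0.4047]
tcp_rot: [0.669, 0.744, 0.0, 0.0]
contact_force: [1.3, 0.6, 0.1]
opening: 0.0513
finger_force: 0.0
```

Emit:
step_arm:
  steps:
    - [-0.32,0.1,0,0,0,0]
    - [-0.32,0.1,0,0,0,0]
    - [-0.32,0.1,0.05,0,0,0]
    - [-0.32,0.1,0.1,0,0,0]
    - [-0.32,0.1,0.1,0,0,0]
    - [-0.32,0.1,0.1,0,0,0]
    - [-0.32,0.1,0.1,0,0,0]
    - [-0.3,0.1,0.05,0,0,0]

```text
time: 2.6
position: [0.4516, 0.1216, 0.344]
tcp_rot: [0.669, 0.743, -0.0, -0.0]
contact_force: [1.2, 1.7, 0.5]
opening: 0.0511
finger_force: 0.0
```

```bash
python3 g.py 0.4535 0.115 0.246
```

```text
t 2.6 pos [0.4516 0.1216 0.344 ] F [1.2 1.7 0.5] open 0.05110268936239509
shift now-axes [-0.056  0.01   0.816] final axes [-0.056  0.011  0.816] turn [-0.001  0.     0.011]
```

Emit:
step_arm:
  steps:
    - [-0.056,0.01,0.1,0,0,0.011]
    - [0,0,0.18,0,0,0]
    - [0,0,0.2,0,0,0]
    - [0,0,0.16,0,0,0]
    - [0,0,0.1,0,0,0]
    - [0,0,0.05,0,0,0]
    - [0,0,0.026,0,0,0]
    - [0,0,0,0,0,0]

```text
time: 3.27
position: [0.4536, 0.1174, 0.2474]
tcp_rot: [0.671, 0.742, 0.0, 0.0]
contact_force: [0.1, -0.4, 0.1]
opening: 0.0513
finger_force: 0.0
```

```bash
python3 g.py 0.4535 0.115 0.246
python3 - <<'E'
from h import *
p,d=imaging.get_image("wrist");cv2.imwrite("pics/w1.png",p[...,::-1])
E
```

```text
t 3.2667 pos [0.4536 0.1174 0.2474] F [ 0.1 -0.4  0.1] open 0.051323979233756235
shift now-axes [-0.02  -0.002  0.011] final axes [-0.02  -0.002  0.011] turn [ 0.    -0.     0.001]
```

View pics/w1.png

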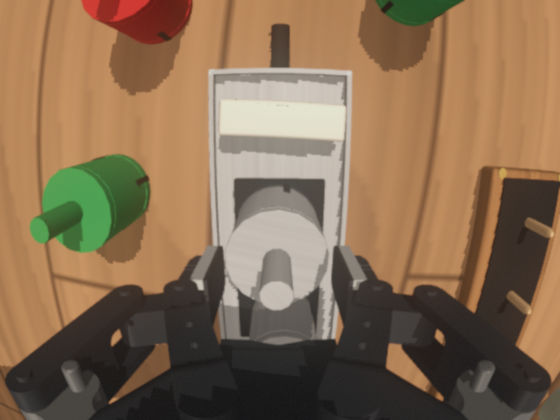

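The wrist view shows the shank top at (277,290), centred between the pads at (207,270) and (350,270). I'll close the gripper.

Emit:
step_arm:
  steps:
    - [0,0,0,0,0,0]
    - [0,0,0,0,0,0]
    - [0,0,0,0,0,0]
    - [0,0,0,0,0,0]
    - [0,0,0,0,0,0]
    - [0,0,0,0,0,0]
    - [0,0,0,0,0,0]
    - [0,0,0,0,0,0]
  grip: 0

```text
time: 3.98
position: [0.4536, 0.1172, 0.2477]
tcp_rot: [0.671, 0.742, 0.0, 0.0]
contact_force: [-0.5, 0.7, 6.2]
opening: 0.0122
finger_force: 58.5
```

Emit:
step_arm:
  steps:
    - [0,0,-0.03,0,0,0]
    - [0,0,-0.06,0,0,0]
    - [0,0,-0.08,0,0,0]
    - [0,0,-0.1,0,0,0]
    - [0,0,-0.1,0,0,0]
    - [0,0,-0.08,0,0,0]
    - [0,0,-0.05,0,0,0]
    - [0,0,0,0,0,0]

```text
time: 4.65
position: [0.4537, 0.1172, 0.309]
tcp_rot: [0.671, 0.742, 0.001, 0.001]
contact_force: [0.2, 0.5, -2.5]
opening: 0.0122
finger_force: 58.5
```

```bash
cat > c.py <<'E'
from m import *
import sys
p,d=imaging.get_image(sys.argv[1]);X=pts(sys.argv[1],d);np.savez("cur.npz",p=p,X=X)
if len(sys.argv)>2: cv2.imwrite(sys.argv[2],p[...,::-1])
E
python3 c.py scene pics/s1.png; python3 g.py 0.6536 0.138 0.2574
```

```text
t 4.7 pos [0.4535 0.1172 0.3079] F [-0.1 -0.2 -2.9] open 0.012514186468968713
shift now-axes [0.006 1.676 0.423] final axes [0.007 1.676 0.421] turn [ 0.002 -0.     0.001]
```

View pics/s1.png

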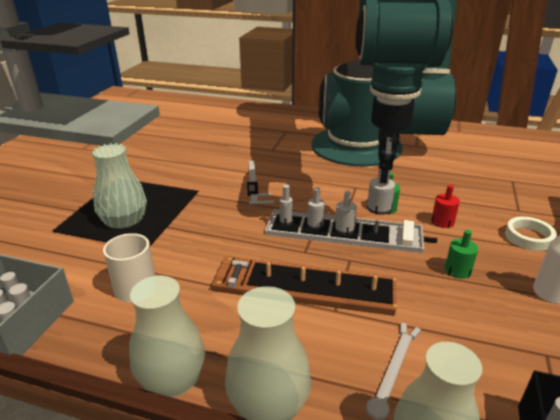

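The scene view shows drill_52 lifted and hanging upright at (381,195). Its seat pin is bare at (377,228), and the other three are untouched. I'll carry it to the leftmost dowel.

Emit:
step_arm:
  steps:
    - [0,0.1,-0.02,0,0,0]
    - [0,0.2,-0.02,0,0,0]
    - [0,0.28,0,0,0,0]
    - [0,0.32,0,0,0,0]
    - [0,0.32,0,0,0,0]
    - [0,0.26,0,0,0,0]
    - [0,0.14,0,0,0,0]
    - [0.006,0.056,0,0,0,0]

```text
time: 5.37
position: [0.6555, 0.1379, 0.31]
tcp_rot: [0.671, 0.741, -0.001, -0.001]
contact_force: [1.0, -0.8, -2.1]
opening: 0.0122
finger_force: 58.9
```

Emit:
step_arm:
  steps:
    - [0,0,0,0,0,0]
    - [0,0,0.06,0,0,0]
    - [0,0,0.1,0,0,0]
    - [0,0,0.1,0,0,0]
    - [0,0,0.08,0,0,0]
    - [0,0,0.05,0,0,0]
    - [0,0,0.03,0,0,0]
    - [0,0,0,0,0,0]

```text
time: 6.03
position: [0.6533, 0.1379, 0.2605]
tcp_rot: [0.671, 0.742, -0.0, -0.0]
contact_force: [0.6, 0.6, -1.9]
opening: 0.0121
finger_force: 58.9
```

```bash
python3 g.py 0.6536 0.138 0.2574
```

```text
t 6.0333 pos [0.6533 0.1379 0.2605] F [ 0.6  0.6 -1.9] open 0.012056704630018691
shift now-axes [0.001 0.003 0.026] final axes [0.001 0.003 0.026] turn [-0.002  0.     0.001]
```

Emit:
step_arm:
  steps:
    - [0,0,0.01,0,0,0]
    - [0,0,0.007,0,0,0]
    - [0,0,0.005,0,0,0]
    - [0,0,0.004,0,0,0]
    - [0,0,0,0,0,0]
    - [0,0,0,0,0,0]
    - [0,0,0,0,0,0]
    - [0,0,0,0,0,0]

```text
time: 6.7
position: [0.6535, 0.138, 0.2585]
tcp_rot: [0.671, 0.742, 0.0, 0.0]
contact_force: [0.2, 0.3, -1.9]
opening: 0.0121
finger_force: 58.9
```

Emit:
step_arm:
  steps:
    - [0,0,0.004,0,0,0]
    - [0,0,0.004,0,0,0]
    - [0,0,0.004,0,0,0]
    - [0,0,0,0,0,0]
    - [0,0,0,0,0,0]
    - [0,0,0,0,0,0]
    - [0,0,0,0,0,0]
    - [0,0,0,0,0,0]

```text
time: 7.37
position: [0.6536, 0.138, 0.2578]
tcp_rot: [0.671, 0.742, 0.0, 0.0]
contact_force: [-3.4, -0.5, 4.7]
opening: 0.0121
finger_force: 59.8
```

Contact is made 10 mm above the grasp height, so the drill is down on the rubber. I'll release it.

Emit:
step_arm:
  steps:
    - [0,0,0,0,0,0]
    - [0,0,0,0,0,0]
    - [0,0,0,0,0,0]
    - [0,0,0,0,0,0]
    - [0,0,0,0,0,0]
    - [0,0,0,0,0,0]
    - [0,0,0,0,0,0]
    - [0,0,0,0,0,0]
  grip: 0.6

```text
time: 8.03
position: [0.6535, 0.1379, 0.257]
tcp_rot: [0.671, 0.742, -0.0, -0.0]
contact_force: [0.6, -0.3, 0.2]
opening: 0.0512
finger_force: 0.0
```

Emit:
step_arm:
  steps:
    - [0,0,-0.05,0,0,0]
    - [0,0,-0.1,0,0,0]
    - [0,0,-0.12,0,0,0]
    - [0,0,-0.12,0,0,0]
    - [0,0,-0.1,0,0,0]
    - [0,0,-0.05,0,0,0]
    - [0,0,0,0,0,0]
    - [0,0,0,0,0,0]

```text
time: 8.7
position: [0.6535, 0.1379, 0.3221]
tcp_rot: [0.671, 0.742, 0.0, 0.0]
contact_force: [-0.3, 0.1, -0.7]
opening: 0.0505
finger_force: 0.0
```

```bash
python3 g.py 0.463 0.049 0.2495; python3 c.py top
python3 - <<'E'
from m import *
X=np.load("cur.npz")["X"]
print(*shanks(X,(0.58,0.76,-0.12,0.2),(0.108,0.125)),sep="\n");print(*shanks(X,(0.58,0.76,-0.12,0.2),(0.075,0.09)),sep="\n");print(*shanks(X),sep="\n")
E
```

```text
t 8.7 pos [0.6535 0.1379 0.3221] F [-0.3  0.1 -0.7] open 0.05045668711998121
shift now-axes [-0.579 -1.654  0.604] final axes [-0.58  -1.653  0.605] turn [ 0.001 -0.     0.001]

([0.6547, 0.1111, 0.0815], [0.6562, 0.112], [0.0249, 0.0061, 0.0093], 24)
([0.4746, -0.086, 0.1047], [0.4747, -0.0861], [0.0122, 0.0123, 0.0115], 37)
([0.4668, -0.0192, 0.1046], [0.4669, -0.0193], [0.0121, 0.0123, 0.0088], 38)
([0.4637, 0.0454, 0.1046], [0.464, 0.0453], [0.0104, 0.0125, 0.0071], 36)
```

Emit:
step_arm:
  steps:
    - [-0.04,-0.1,0,0,0,0]
    - [-0.08,-0.22,0,0,0,0]
    - [-0.1,-0.3,0,0,0,0]
    - [-0.1,-0.3,0,0,0,0]
    - [-0.1,-0.3,0,0,0,0]
    - [-0.1,-0.25,0,0,0,0]
    - [-0.05,-0.12,0,0,0,0]
    - [-0.018,-0.063,0,0,0,0]

```text
time: 9.42
position: [0.4615, 0.0472, 0.3212]
tcp_rot: [0.671, 0.741, -0.0, -0.0]
contact_force: [-0.1, 0.0, -0.1]
opening: 0.0515
finger_force: 0.0
```

Emit:
step_arm:
  steps:
    - [0,0,0.06,0,0,0]
    - [0,0,0.12,0,0,0]
    - [0,0,0.15,0,0,0]
    - [0,0,0.13,0,0,0]
    - [0,0,0.08,0,0,0]
    - [0,0,0.045,0,0,0]
    - [0,0,0.02,0,0,0]
    - [0,0,0,0,0,0]

```text
time: 10.08
position: [0.4635, 0.0481, 0.2489]
tcp_rot: [0.671, 0.742, -0.0, -0.0]
contact_force: [-0.1, 0.1, 0.7]
opening: 0.0513
finger_force: 0.0
```

Emit:
step_arm:
  steps:
    - [0,0,0,0,0,0]
    - [0,0,0,0,0,0]
    - [0,0,0,0,0,0]
    - [0,0,0,0,0,0]
    - [0,0,0,0,0,0]
    - [0,0,0,0,0,0]
    - [0,0,0,0,0,0]
    - [0,0,0,0,0,0]
  grip: 0

```text
time: 10.75
position: [0.4634, 0.048, 0.25]
tcp_rot: [0.671, 0.742, 0.0, 0.0]
contact_force: [0.3, 0.3, 6.1]
opening: 0.0122
finger_force: 58.5
```

```bash
python3 g.py 0.6593 0.0708 0.2595; python3 c.py top
python3 - <<'E'
from m import *
X=np.load("cur.npz")["X"]
print(*shanks(X,(0.58,0.76,-0.12,0.2),(0.108,0.125)),sep="\n");print(*shanks(X,(0.58,0.76,-0.12,0.2),(0.075,0.09)),sep="\n")
E
```

```text
t 10.75 pos [0.4634 0.048  0.25  ] F [0.3 0.3 6.1] open 0.012207753728458764
shift now-axes [ 0.026  1.644 -0.077] final axes [ 0.027  1.644 -0.079] turn [0.003 0.    0.001]
([0.6533, 0.1344, 0.1141], [0.6531, 0.1343], [0.0132, 0.0124, 0.0106], 40)
([0.6499, 0.132, 0.0801], [0.6534, 0.1345], [0.0515, 0.051, 0.0144], 411)
```

drill_52 is centred on its dowel, with its top at z 0.114. Lifting drill_44 next.

Emit:
step_arm:
  steps:
    - [0,0,-0.03,0,0,0]
    - [0,0,-0.06,0,0,0]
    - [0,0,-0.1,0,0,0]
    - [0,0,-0.12,0,0,0]
    - [0,0,-0.12,0,0,0]
    - [0,0,-0.07,0,0,0]
    - [0,0,-0.03,0,0,0]
    - [0,0,0,0,0,0]

```text
time: 11.47
position: [0.4632, 0.048, 0.3138]
tcp_rot: [0.671, 0.742, 0.0, 0.0]
contact_force: [0.1, -0.3, -2.4]
opening: 0.0123
finger_force: 58.5
```

Emit:
step_arm:
  steps:
    - [0,0.1,0,0,0,0]
    - [0,0.2,0,0,0,0]
    - [0,0.28,0,0,0,0]
    - [0,0.32,0,0,0,0]
    - [0,0.32,0,0,0,0]
    - [0.01,0.24,0,0,0,0]
    - [0.01,0.13,0,0,0,0]
    - [0.007,0.054,0,0,0,0]

```text
time: 12.13
position: [0.6609, 0.0711, 0.3108]
tcp_rot: [0.671, 0.742, -0.001, -0.001]
contact_force: [-0.8, 0.1, -3.1]
opening: 0.012
finger_force: 58.8
```

Emit:
step_arm:
  steps:
    - [0,0,0,0,0,0]
    - [0,0,0.06,0,0,0]
    - [0,0,0.1,0,0,0]
    - [0,0,0.1,0,0,0]
    - [0,0,0.08,0,0,0]
    - [0,0,0.05,0,0,0]
    - [0,0,0.02,0,0,0]
    - [0,0,0,0,0,0]

```text
time: 12.8
position: [0.6589, 0.0708, 0.2628]
tcp_rot: [0.671, 0.741, -0.0, -0.0]
contact_force: [0.2, -0.3, -1.7]
opening: 0.0119
finger_force: 58.8
```

```bash
python3 g.py 0.6593 0.0708 0.2595
```

```text
t 12.8 pos [0.6589 0.0708 0.2628] F [ 0.2 -0.3 -1.7] open 0.011926451697661492
shift now-axes [-0.     0.003  0.027] final axes [-0.     0.003  0.027] turn [-0.002 -0.     0.001]
```

Emit:
step_arm:
  steps:
    - [0,0,0.01,0,0,0]
    - [0,0,0.007,0,0,0]
    - [0,0,0.005,0,0,0]
    - [0,0,0.004,0,0,0]
    - [0,0,0.004,0,0,0]
    - [0,0,0.003,0,0,0]
    - [0,0,0,0,0,0]
    - [0,0,0,0,0,0]

```text
time: 13.47
position: [0.6592, 0.0709, 0.26]
tcp_rot: [0.671, 0.742, 0.0, 0.0]
contact_force: [-0.5, 0.1, 3.1]
opening: 0.0116
finger_force: 59.3
```

Contact again. Release, retreat, and move to drill_36.

Emit:
step_arm:
  steps:
    - [0,0,0,0,0,0]
    - [0,0,0,0,0,0]
    - [0,0,0,0,0,0]
    - [0,0,0,0,0,0]
    - [0,0,0,0,0,0]
    - [0,0,0,0,0,0]
    - [0,0,0,0,0,0]
    - [0,0,0,0,0,0]
  grip: 0.6

```text
time: 14.13
position: [0.6592, 0.0708, 0.2596]
tcp_rot: [0.671, 0.742, 0.0, -0.0]
contact_force: [-0.2, 0.2, 0.3]
opening: 0.0514
finger_force: 0.0
```

Emit:
step_arm:
  steps:
    - [0,0,-0.05,0,0,0]
    - [0,0,-0.1,0,0,0]
    - [0,0,-0.12,0,0,0]
    - [0,0,-0.12,0,0,0]
    - [0,0,-0.08,0,0,0]
    - [0,0,-0.05,0,0,0]
    - [0,0,0,0,0,0]
    - [0,0,0,0,0,0]

```text
time: 14.8
position: [0.6591, 0.0709, 0.3222]
tcp_rot: [0.671, 0.742, 0.0, 0.0]
contact_force: [-0.8, 0.0, -0.3]
opening: 0.0511
finger_force: 0.0
```

```bash
python3 g.py 0.4668 -0.017 0.2495
```

```text
t 14.8 pos [0.6591 0.0709 0.3222] F [-0.8  0.  -0.3] open 0.05107688347663566
shift now-axes [-0.569 -1.668  0.605] final axes [-0.569 -1.668  0.606] turn [ 0.001 -0.     0.001]
```

Emit:
step_arm:
  steps:
    - [-0.04,-0.1,0,0,0,0]
    - [-0.08,-0.23,0,0,0,0]
    - [-0.1,-0.3,0,0,0,0]
    - [-0.1,-0.3,0,0,0,0]
    - [-0.1,-0.3,0,0,0,0]
    - [-0.08,-0.25,0,0,0,0]
    - [-0.05,-0.13,0,0,0,0]
    - [-0.019,-0.058,0,0,0,0]

```text
time: 15.47
position: [0.4649, -0.0178, 0.3215]
tcp_rot: [0.671, 0.741, -0.0, -0.0]
contact_force: [-0.3, -0.5, -0.8]
opening: 0.0512
finger_force: 0.0
```

Emit:
step_arm:
  steps:
    - [0,0,0.06,0,0,0]
    - [0,0,0.12,0,0,0]
    - [0,0,0.15,0,0,0]
    - [0,0,0.13,0,0,0]
    - [0,0,0.08,0,0,0]
    - [0,0,0.045,0,0,0]
    - [0,0,0.02,0,0,0]
    - [0,0,0,0,0,0]

```text
time: 16.13
position: [0.4671, -0.0169, 0.2492]
tcp_rot: [0.671, 0.742, -0.0, -0.0]
contact_force: [-1.0, 0.2, -0.4]
opening: 0.0512
finger_force: 0.0
```

Emit:
step_arm:
  steps:
    - [0,0,0,0,0,0]
    - [0,0,0,0,0,0]
    - [0,0,0,0,0,0]
    - [0,0,0,0,0,0]
    - [0,0,0,0,0,0]
    - [0,0,0,0,0,0]
    - [0,0,0,0,0,0]
    - [0,0,0,0,0,0]
  grip: 0

```text
time: 16.8
position: [0.467, -0.0171, 0.2502]
tcp_rot: [0.671, 0.741, 0.0, 0.001]
contact_force: [0.0, -0.2, 6.0]
opening: 0.0119
finger_force: 58.5
```

```bash
python3 g.py 0.666 0.0056 0.2595; python3 c.py top
python3 - <<'E'
from m import *
X=np.load("cur.npz")["X"]
print(*shanks(X,(0.58,0.76,-0.12,0.2),(0.108,0.125)),sep="\n");print(*shanks(X,(0.58,0.76,-0.12,0.2),(0.075,0.09)),sep="\n")
E
```

```text
t 16.8 pos [ 0.467  -0.0171  0.2502] F [ 0.  -0.2  6. ] open 0.011871131451391922
shift now-axes [ 0.023  1.669 -0.075] final axes [ 0.023  1.669 -0.078] turn [0.002 0.    0.001]
([0.6581, 0.0681, 0.1137], [0.659, 0.068], [0.014, 0.0124, 0.0098], 41)
([0.653, 0.1343, 0.1142], [0.6531, 0.134], [0.014, 0.013, 0.0102], 40)
([0.6503, 0.1321, 0.0799], [0.6529, 0.1347], [0.0521, 0.0506, 0.0149], 420)
([0.6561, 0.0666, 0.0797], [0.6585, 0.0684], [0.0425, 0.0425, 0.0119], 281)
```

Emit:
step_arm:
  steps:
    - [0,0,-0.03,0,0,0]
    - [0,0,-0.06,0,0,0]
    - [0,0,-0.1,0,0,0]
    - [0,0,-0.12,0,0,0]
    - [0,0,-0.12,0,0,0]
    - [0,0,-0.07,0,0,0]
    - [0,0,-0.03,0,0,0]
    - [0,0,0,0,0,0]

```text
time: 17.52
position: [0.4669, -0.017, 0.3141]
tcp_rot: [0.671, 0.742, 0.0, 0.001]
contact_force: [-0.0, 0.0, -1.9]
opening: 0.0119
finger_force: 58.5
```

Emit:
step_arm:
  steps:
    - [0,0.1,0,0,0,0]
    - [0,0.2,0,0,0,0]
    - [0,0.29,0,0,0,0]
    - [0,0.33,0,0,0,0]
    - [0,0.32,0,0,0,0]
    - [0.01,0.24,0,0,0,0]
    - [0.01,0.13,0,0,0,0]
    - [0.003,0.057,0,0,0,0]

```text
time: 18.18
position: [0.6673, 0.006, 0.311]
tcp_rot: [0.671, 0.742, -0.001, -0.001]
contact_force: [0.2, -0.1, -1.8]
opening: 0.012
finger_force: 58.8
```

Emit:
step_arm:
  steps:
    - [0,0,0,0,0,0]
    - [0,0,0.06,0,0,0]
    - [0,0,0.1,0,0,0]
    - [0,0,0.1,0,0,0]
    - [0,0,0.08,0,0,0]
    - [0,0,0.05,0,0,0]
    - [0,0,0.02,0,0,0]
    - [0,0,0,0,0,0]

```text
time: 18.85
position: [0.6653, 0.0056, 0.263]
tcp_rot: [0.671, 0.741, -0.0, -0.0]
contact_force: [-0.0, -0.2, -1.4]
opening: 0.0123
finger_force: 58.8
```

```bash
python3 g.py 0.666 0.0056 0.2595
```

```text
t 18.85 pos [0.6653 0.0056 0.263 ] F [-0.  -0.2 -1.4] open 0.012272961331734571
shift now-axes [-0.001  0.006  0.029] final axes [-0.001  0.005  0.029] turn [-0.002 -0.     0.001]
```

Emit:
step_arm:
  steps:
    - [0,0,0.01,0,0,0]
    - [0,0,0.007,0,0,0]
    - [0,0,0.005,0,0,0]
    - [0,0,0.004,0,0,0]
    - [0,0,0.004,0,0,0]
    - [0,0,0.005,0,0,0]
    - [0,0,0,0,0,0]
    - [0,0,0,0,0,0]

```text
time: 19.52
position: [0.6657, 0.0057, 0.2602]
tcp_rot: [0.671, 0.742, 0.0, 0.0]
contact_force: [0.0, 0.3, 5.2]
opening: 0.0121
finger_force: 59.4
```

Emit:
step_arm:
  steps:
    - [0,0,0,0,0,0]
    - [0,0,0,0,0,0]
    - [0,0,0,0,0,0]
    - [0,0,0,0,0,0]
    - [0,0,0,0,0,0]
    - [0,0,0,0,0,0]
    - [0,0,0,0,0,0]
    - [0,0,0,0,0,0]
  grip: 0.6

```text
time: 20.18
position: [0.6656, 0.0056, 0.2596]
tcp_rot: [0.671, 0.742, 0.0, -0.0]
contact_force: [-0.8, -0.1, -0.1]
opening: 0.0507
finger_force: 0.0
```

Emit:
step_arm:
  steps:
    - [0,0,-0.05,0,0,0]
    - [0,0,-0.1,0,0,0]
    - [0,0,-0.12,0,0,0]
    - [0,0,-0.12,0,0,0]
    - [0,0,-0.08,0,0,0]
    - [0,0,-0.05,0,0,0]
    - [0,0,0,0,0,0]
    - [0,0,0,0,0,0]

```text
time: 20.85
position: [0.6655, 0.0056, 0.3222]
tcp_rot: [0.671, 0.742, 0.0, 0.0]
contact_force: [0.1, -0.9, -0.8]
opening: 0.0512
finger_force: 0.0
```

```bash
python3 g.py 0.4746 -0.083 0.2495
```

```text
t 20.85 pos [0.6655 0.0056 0.3222] F [ 0.1 -0.9 -0.8] open 0.051241205115421344
shift now-axes [-0.576 -1.657  0.605] final axes [-0.577 -1.657  0.606] turn [0.001 0.    0.001]
```

Emit:
step_arm:
  steps:
    - [-0.04,-0.1,0,0,0,0]
    - [-0.08,-0.23,0,0,0,0]
    - [-0.1,-0.3,0,0,0,0]
    - [-0.1,-0.3,0,0,0,0]
    - [-0.1,-0.3,0,0,0,0]
    - [-0.08,-0.24,0,0,0,0]
    - [-0.05,-0.13,0,0,0,0]
    - [-0.026,-0.057,0,0,0,0]

```text
time: 21.52
position: [0.4728, -0.0836, 0.3215]
tcp_rot: [0.671, 0.741, -0.0, -0.0]
contact_force: [-0.2, 0.2, 0.2]
opening: 0.0516
finger_force: 0.0
```

Emit:
step_arm:
  steps:
    - [0,0,0.06,0,0,0]
    - [0,0,0.12,0,0,0]
    - [0,0,0.15,0,0,0]
    - [0,0,0.13,0,0,0]
    - [0,0,0.08,0,0,0]
    - [0,0,0.045,0,0,0]
    - [0,0,0.02,0,0,0]
    - [0,0,0,0,0,0]

```text
time: 22.18
position: [0.475, -0.0828, 0.2491]
tcp_rot: [0.671, 0.742, -0.0, -0.0]
contact_force: [0.1, -0.2, 0.5]
opening: 0.0516
finger_force: 0.0
```

Emit:
step_arm:
  steps:
    - [0,0,0,0,0,0]
    - [0,0,0,0,0,0]
    - [0,0,0,0,0,0]
    - [0,0,0,0,0,0]
    - [0,0,0,0,0,0]
    - [0,0,0,0,0,0]
    - [0,0,0,0,0,0]
    - [0,0,0,0,0,0]
  grip: 0

```text
time: 22.85
position: [0.4748, -0.083, 0.2502]
tcp_rot: [0.671, 0.741, 0.0, 0.001]
contact_force: [0.5, -0.6, 6.3]
opening: 0.0118
finger_force: 58.4
```

```bash
python3 g.py 0.672 -0.0596 0.2595; python3 c.py top
python3 - <<'E'
from m import *
X=np.load("cur.npz")["X"]
print(*shanks(X,(0.58,0.76,-0.12,0.2),(0.108,0.125)),sep="\n");print(*shanks(X,(0.58,0.76,-0.12,0.2),(0.075,0.09)),sep="\n")
E
```

```text
t 22.85 pos [ 0.4748 -0.083   0.2502] F [ 0.5 -0.6  6.3] open 0.011774355145624985
shift now-axes [ 0.031  1.655 -0.075] final axes [ 0.031  1.655 -0.077] turn [0.002 0.001 0.001]
([0.6655, 0.003, 0.1139], [0.6665, 0.0031], [0.0135, 0.0125, 0.0081], 40)
([0.6586, 0.068, 0.1135], [0.6593, 0.0681], [0.0135, 0.0121, 0.0108], 41)
([0.6528, 0.1339, 0.1134], [0.6534, 0.1343], [0.0136, 0.0128, 0.0097], 43)
([0.6502, 0.1313, 0.0801], [0.6528, 0.1345], [0.0517, 0.052, 0.0149], 420)
([0.6555, 0.0661, 0.08], [0.6583, 0.0682], [0.0432, 0.0422, 0.0146], 285)
([0.6622, 0.0011, 0.0801], [0.6655, 0.0034], [0.035, 0.0342, 0.0138], 168)
```

Emit:
step_arm:
  steps:
    - [0,0,-0.03,0,0,0]
    - [0,0,-0.06,0,0,0]
    - [0,0,-0.1,0,0,0]
    - [0,0,-0.12,0,0,0]
    - [0,0,-0.12,0,0,0]
    - [0,0,-0.07,0,0,0]
    - [0,0,-0.03,0,0,0]
    - [0,0,0,0,0,0]

```text
time: 23.57
position: [0.4747, -0.083, 0.3141]
tcp_rot: [0.671, 0.742, 0.0, 0.001]
contact_force: [0.5, 0.6, -1.5]
opening: 0.0121
finger_force: 58.5
```

Emit:
step_arm:
  steps:
    - [0,0.1,0,0,0,0]
    - [0,0.2,0,0,0,0]
    - [0,0.28,0,0,0,0]
    - [0,0.33,0,0,0,0]
    - [0,0.32,0,0,0,0]
    - [0.01,0.24,0,0,0,0]
    - [0.01,0.13,0,0,0,0]
    - [0.01,0.055,0,0,0,0]

```text
time: 24.23
position: [0.6736, -0.0592, 0.3111]
tcp_rot: [0.671, 0.742, -0.001, -0.001]
contact_force: [0.8, -0.9, -1.2]
opening: 0.0119
finger_force: 58.7
```

Emit:
step_arm:
  steps:
    - [0,0,0,0,0,0]
    - [0,0,0.06,0,0,0]
    - [0,0,0.1,0,0,0]
    - [0,0,0.1,0,0,0]
    - [0,0,0.08,0,0,0]
    - [0,0,0.05,0,0,0]
    - [0,0,0.02,0,0,0]
    - [0,0,0,0,0,0]

```text
time: 24.9
position: [0.6716, -0.0596, 0.263]
tcp_rot: [0.671, 0.741, -0.0, -0.0]
contact_force: [-0.1, -0.2, -0.9]
opening: 0.012
finger_force: 58.7
```

```bash
python3 g.py 0.672 -0.0596 0.2595
```

```text
t 24.9 pos [ 0.6716 -0.0596  0.263 ] F [-0.1 -0.2 -0.9] open 0.012036914655151242
shift now-axes [-0.     0.003  0.03 ] final axes [-0.     0.003  0.03 ] turn [-0.002 -0.     0.001]
```

Emit:
step_arm:
  steps:
    - [0,0,0.01,0,0,0]
    - [0,0,0.007,0,0,0]
    - [0,0,0.005,0,0,0]
    - [0,0,0.004,0,0,0]
    - [0,0,0.004,0,0,0]
    - [0,0,0.005,0,0,0]
    - [0,0,0,0,0,0]
    - [0,0,0,0,0,0]

```text
time: 25.57
position: [0.672, -0.0596, 0.2603]
tcp_rot: [0.671, 0.741, 0.0, 0.0]
contact_force: [-1.3, 0.1, 4.8]
opening: 0.0123
finger_force: 59.3
```

Down with contact. Release, retreat, and back off clear of the view.

Emit:
step_arm:
  steps:
    - [0,0,0,0,0,0]
    - [0,0,0,0,0,0]
    - [0,0,0,0,0,0]
    - [0,0,0,0,0,0]
    - [0,0,0,0,0,0]
    - [0,0,0,0,0,0]
    - [0,0,0,0,0,0]
    - [0,0,0,0,0,0]
  grip: 0.6

```text
time: 26.23
position: [0.6719, -0.0596, 0.2596]
tcp_rot: [0.671, 0.742, 0.0, -0.0]
contact_force: [-0.2, 0.7, -0.5]
opening: 0.0513
finger_force: 0.0
```

Emit:
step_arm:
  steps:
    - [0,0,-0.05,0,0,0]
    - [0,0,-0.1,0,0,0]
    - [0,0,-0.15,0,0,0]
    - [0,0,-0.2,0,0,0]
    - [0,0,-0.2,0,0,0]
    - [0,0,-0.2,0,0,0]
    - [0,0,-0.1,0,0,0]
    - [0,0,0,0,0,0]

```text
time: 26.9
position: [0.6719, -0.0595, 0.3839]
tcp_rot: [0.671, 0.742, 0.002, 0.002]
contact_force: [1.0, 0.4, -0.6]
opening: 0.0514
finger_force: 0.0
```

Emit:
step_arm:
  steps:
    - [0,-0.1,0,0,0,0]
    - [0,-0.2,0,0,0,0]
    - [0,-0.3,0,0,0,0]
    - [0,-0.3,0,0,0,0]
    - [0,-0.3,0,0,0,0]
    - [0,-0.2,0,0,0,0]
    - [0,-0.1,0,0,0,0]
    - [0,0,0,0,0,0]

```text
time: 27.57
position: [0.4908, -0.0777, 0.3792]
tcp_rot: [0.671, 0.741, -0.0, 0.0]
contact_force: [-0.2, -0.6, -0.4]
opening: 0.051
finger_force: 0.0
```

```bash
python3 c.py scene pics/s2.png; python3 c.py top
python3 - <<'E'
from m import *
X=np.load("cur.npz")["X"]
print(*shanks(X,(0.58,0.76,-0.12,0.2),(0.108,0.125)),sep="\n");print(*shanks(X,(0.58,0.76,-0.12,0.2),(0.075,0.09)),sep="\n")
E
```

```text
([0.6719, -0.0622, 0.1146], [0.672, -0.0622], [0.0139, 0.0124, 0.0077], 39)
([0.6659, 0.003, 0.1137], [0.6661, 0.003], [0.0134, 0.0126, 0.0097], 40)
([0.6587, 0.0682, 0.1133], [0.6598, 0.0682], [0.0142, 0.0121, 0.0082], 39)
([0.6529, 0.1341, 0.1146], [0.6535, 0.1347], [0.0132, 0.013, 0.0089], 41)
([0.6502, 0.1321, 0.08], [0.6534, 0.1348], [0.0512, 0.0509, 0.0148], 420)
([0.6561, 0.0664, 0.0804], [0.6586, 0.0684], [0.0414, 0.0422, 0.0133], 279)
([0.6646, -0.0014, 0.0805], [0.6683, 0.0036], [0.0308, 0.0342, 0.012], 137)
([0.6667, -0.0641, 0.0801], [0.6702, -0.0627], [0.0249, 0.0275, 0.0146], 89)
```

View pics/s2.png

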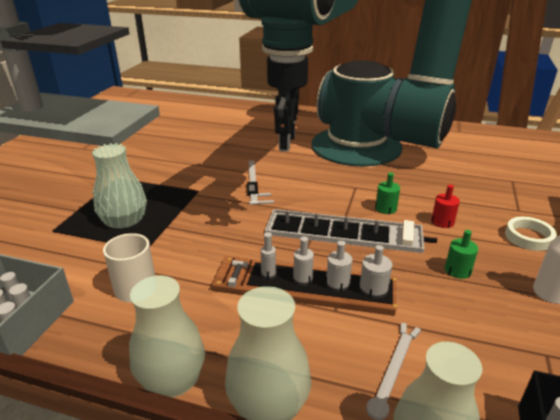

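All four drills stand upright on the rack at (268,258), (303,263), (340,268) and (376,272) in the scene view. They are in the same order as on the tray, with tops at about z 0.114, and the lamp is untouched at (120,190).

```bash
python3 -c "
from station import manip;print(manip.sign_off())"
```

```text
the job is handed in; nothing more can be done
None
```

All four drills stand fully down over the rack's dowels in tray order (52, 44, 36, 28 mm from left to right), the glass lamp base was not touched, and the job is handed in; no verdict was returned.

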